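Free the bolted leaf of the specimen cabinet

TASK

Free the bolted half of the small double-door specimen cabinet. First swing the active door, the one with the brass pull and the blue cover strip, wide open and leave it open; only then push the red thumb piece of the flush bolt on the other leaf all the way down. Leave the white dish undisturbed on the cabinet's top.

Things in the scene. Friction and masses are not known exactly. Their poses are not given: they have to be found in the camera images.
- active_door (a joint): Angle of the active door: white leaf 126 mm wide on an upright hinge, on the side of the grey cabinet (260 x 150 x 170 mm, fixed) that faces away from the robot. 0 shut (starts up to 0.07 ajar), grows anticlockwise from above, stop 1.9; wide open: 1.05 or more. Light, stays put. Blue strip, 22 mm proud of the leaf, top z 156, ending 178 from the hinge, hides the bolt while shut.
- door_pull (a point): Centre of the top end (z = 160 mm) of the door's pull: upright brass bar, 14 mm diameter, z 80 to 160, free all round above its bracket at z 83 to 93, 50 mm off the leaf's face, 52 mm out from the edge of the cabinet top when shut. Axes turn with the door: x out of its face, y along the leaf to the hinge, z up. Hinge axis: 57 mm towards -x and 83 mm towards +y of the bar.
- bolt_thumb (a point): Centre of the top face of the bolt's red thumb piece, 16 mm (x) by 24 (y) by 10 high, on the face of the passive white leaf. x out of the front, y to the active door's hinge, z up. Home at z = 148 mm; slides 22 mm straight down to a stop (z 126) against 4 N friction and stays. Leaf face 8 mm, cabinet top's edge (z 170) 10 mm behind this point; nothing else near once the door is wide open.
- dish: Low white ceramic dish with a blue middle, 68 mm across and 16 mm high, loose on the cabinet's top (z = 170 mm), near the back on the passive side. Origin at the centre of its underside, z up.
Things that resemble listed ones, but are neither listed nor needed, are in the scene too. There is more than one size of the dish; the job needs the middle-sized.

How it is judged:
By the outcome, as a careful person would: the job done as asked, in the order asked, and still so for the second after the job is handed in, with the robot touching nothing.
It also fails if it takes over 43 s, if anything falls off the work surface, if the arm or the gripper's body presses on something with over 40 N, if the wrist force passes 120 N, or if a joint passes its speed limit or range.

ROBOT

A 6-joint arm with a two-finger parallel gripper is mounted at the origin on the work surface. World frame = base frame: x ahead of the robot, y to its left, z up, the work surface at z = 0. Lengths are in m, angles in degrees, forces in N, time in s.
With the tool pointing down it reaches from about 0.35 to 1 m from the base axis. Payload 7.1 kg.
Tool frame: the origin (TCP) lies midway between the tips of the shut fingers; the grasp point (between the pads) lies 19 mm behind it; z points along the fingers, y is the direction in which the jaws open and shut (so a half turn about z gives the same grasp; the last joint's range is limited). The gripper opens to 85 mm and grips with 20 to 120 N. Pads are 22 mm wide; open, the fingers measure 114 mm over their backs; the gripper's body (76 mm by 85 mm) begins 54 mm behind the grasp point. The pads swing forward as they close: fully open they stand 13 mm farther back than shut.
Start: joints at [67.093, 24.242, 93.386, -0, 62.372, -1.089], TCP at [0.232, 0.58, 0.231] pointing down, gripper open.
Joint ranges: [-172.04, 172.04], [-51.8, 120.97], [4.93, 147.93], [-75.15, 255.16], [6.16, 154.13], [-145.62, 145.62]. Speed limits (degrees/s): [136.94, 136.94, 172.46, 180, 180, 180].

INTERFACE

Orientations are given as a 3x3 rotation matrix whose columns are the frame's x, y, z axes.
In Python, from rig import sensors, vision, robot, nets gives the robot as it stands.
- The arm moves only by the shell command python3 -m inch 'ROWS' [FORCE]. ROWS is JSON, a list of rows, each a list of 3 entries, a list of its own where there are three numbers: the closure, from 0 (fully open) to 1 (shut), then the shift along the tool's x, y, z in m, then the turn about the tool's z in degrees. A call has 1 to 8 rows; each row is the pose to reach, as a shift and turn from the pose commanded when the call began, along the tool's axes at that moment; what a row does not reach only later rows make up. A row lasts 1/12 s, in which the tool goes at most 41.7 mm and 7.16 degrees, less where a joint would pass 70% of its speed; a pose out of reach is approached as far as the arm can. A call with a gripper value outside its range is refused whole. The fingers move at their own pace and stop on an object; FORCE is the grip in N (left out, the last holds). Time passes only in rows, so rows that repeat a pose let the fingers close. It gives the time, the measured TCP pose, the force and the opening at its end, in the units of the state.
- sensors.read_state(): the state, without advancing time (a new reading comes with each control period).
- vision.camera(name): name is "scene" or "top"; returns the picture (480x640x3 uint8, red, green, blue); there is no depth.
- vision.calibration(name): a dict with "K" (3x3 intrinsics, pixels), "xyz" and "rotation" of the camera in the world. Camera axes: x right, y down, z forward; pixel columns grow to the right and rows downward; lengths in m; the calibration is good to about 2 mm. A picture is of the moment at which its call begins. calibration takes no time and is no camera call.
- robot.finish_job(): hands the job in, once; it reports no verdict.
Trained networks look in the newest picture that a camera, given by its name, has taken for a name from the list of things; names that differ only in an ending like _2 or _b are one class to them, and where a whole thing is asked for, a point or a joint stands for the part that bears it (a point fixed in the world has none). Each returns a list of dicts, best first, with "conf" (0 to 1); they miss things now and then, are a little off and sometimes report something else, mostly with a low value. They report only what shows in the picture. A call takes as long as a camera call. They do not tell look-alikes from the thing itself.
- nets.search_frame(camera, target): "position" ([x, y, z] in m, in world coordinates, good to about 4 mm: the middle of the surface that is visible of it).
- nets.outline_of(camera, target): "region" (480x640 bool, what is visible of it).
- nets.landmark_of(camera, target): "position" ([x, y, z] in m, in world coordinates, good to about 4 mm: a listed point, or the origin of a listed thing).
The state is a dict: "time": time; "joints": joint angles; "qvel": joint speeds; "joint_efforts": joint torques, N m; "tool_pos": TCP position; "ee_rot": TCP orientation; "contact_force": force on the tool from outside, world axes, zero at the start; "ft_torque": the same for the moment, N m; "gripper_width": finger opening in m.
Only numpy, scipy, OpenCV 4.12 (cv2) and the standard library are available. Lean on these libraries where they do the work, as an engineer would, in place of code of your own. Each camera call takes 0.05 s, during which the arm holds its last target. There are 200 camera calls.

## Working session

There is one attempt and no reset: what is moved stays moved. The work goes in short steps, Python scripts to look and compute and a shell command to move; the robot and the scene stay as the last step left them, time stands still between calls to the robot, and variables do not carry over. Pictures are saved under pics/ and viewed, on a budget of 10 in all, crops included, one or two more only if the job needs it, and the job is handed in when it is done.

```bash
ls; mkdir -p pics
python3 - <<'E'
from rig import sensors, vision, robot, nets
import cv2,numpy as np
ims=[]
for c in("scene","top"):
    im=vision.camera(c); cv2.imwrite(f"pics/{c}0.png",im[:,:,::-1])
    k=vision.calibration(c); print(c,np.round(k["K"],1).tolist(),np.round(k["xyz"],3),np.round(k["rotation"],3).tolist())
    for t in("door_pull","bolt_thumb","dish"):
        for d in nets.landmark_of(c,t): print(c,t,round(d["conf"],2),np.round(d["position"],3))
    for d in nets.search_frame(c,"active_door"): print(c,"door",round(d["conf"],2),np.round(d["position"],3))
s=sensors.read_state(); print(s)
E
```

```text
pics
scene [[476.8, 0.0, 313.3], [0.0, 476.8, 236.4], [0.0, 0.0, 1.0]] [1.099 0.077 0.609] [[-0.191, 0.597, -0.779], [0.982, 0.11, -0.157], [-0.008, -0.794, -0.607]]
scene door_pull 0.63 [ 0.587 -0.052  0.162]
scene bolt_thumb 0.23 [ 0.587 -0.053  0.161]
scene dish 0.94 [ 0.345 -0.337 -0.   ]
scene dish 0.81 [ 0.471 -0.285 -0.006]
scene dish 0.68 [ 0.425 -0.176  0.172]
scene door 0.56 [ 0.536 -0.055  0.098]
top [[510.5, 0.0, 316.8], [0.0, 510.5, 241.6], [0.0, 0.0, 1.0]] [ 0.404 -0.071  0.977] [[-0.028, -0.994, 0.103], [-1.0, 0.027, -0.007], [0.004, -0.103, -0.995]]
top door_pull 0.83 [ 0.582 -0.05   0.158]
top bolt_thumb 0.43 [ 0.542 -0.122  0.148]
top dish 0.84 [ 0.348 -0.336  0.   ]
top dish 0.78 [ 0.422 -0.182  0.166]
top dish 0.57 [ 0.469 -0.281 -0.   ]
top door 0.95 [ 0.545 -0.104  0.156]
{'time': 0.5, 'joints': array([ 6.70929148e+01,  2.42417996e+01,  9.33871013e+01, -5.13639195e-04,
        6.23705028e+01, -1.08610008e+00]), 'qvel': array([ 0.06379297, -0.05233798,  0.04520931,  0.03520713,  0.14718118,
        0.0166192 ]), 'joint_efforts': array([-2.98624673e-04, -5.56877697e+01, -2.81904387e+01,  1.49539193e-05,
        1.65475347e-03, -4.51163459e-06]), 'tool_pos': array([0.23226455, 0.58022398, 0.23131467]), 'ee_rot': array([[-9.28351293e-01,  3.71704018e-01,  1.13673577e-05],
       [ 3.71704018e-01,  9.28351293e-01,  6.49600548e-06],
       [-8.13830984e-06,  1.02558676e-05, -1.00000000e+00]]), 'contact_force': array([ 0.22538916, -0.86253347,  0.17576424]), 'ft_torque': array([-0.00384808,  0.03835627, -0.00366171]), 'gripper_width': 0.0854863016893806}
```

View pics/scene0.png

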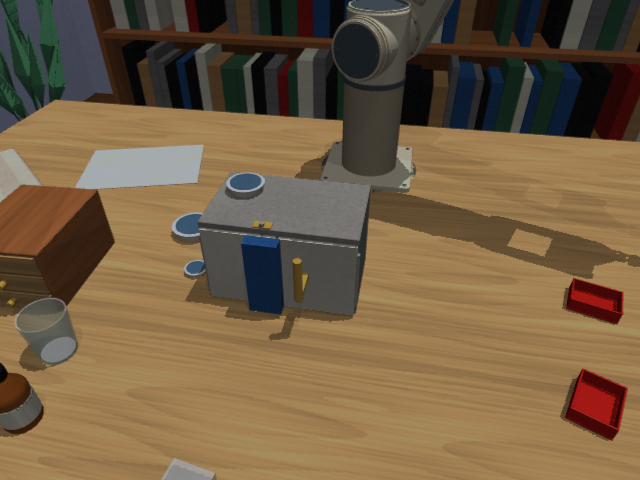

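View pics/top0.png

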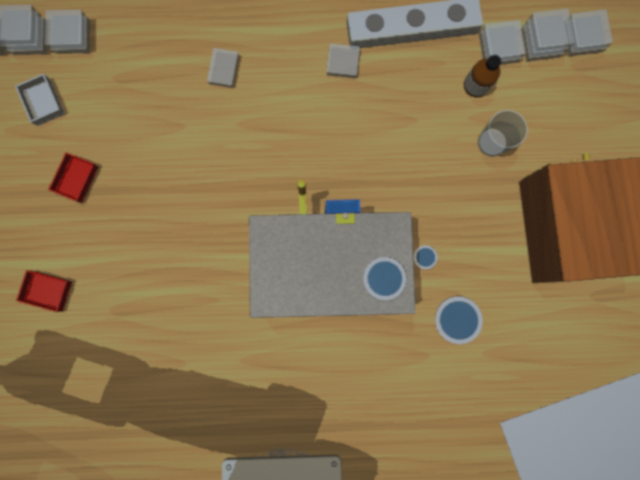

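The scene view shows the cabinet's front facing +x. The blue strip is at (263,275), the brass bar top at (297,262), and the middle-sized dish on the top at (245,185). In the top view the bar top is at (302,184), the cabinet top corners are near (250,215), (411,212), (414,313) and (252,317), and the dish is at (385,278). Next I refine the bar and the yaw from pixels.

```bash
cat > h.py <<'E'
import numpy as np
from rig import vision,sensors,nets
def ray(c,uv,z):
    k=vision.calibration(c); d=np.array(k["rotation"])@np.linalg.inv(k["K"])@[uv[0],uv[1],1]; o=np.array(k["xyz"]); return o+d*(z-o[2])/d[2]
E
python3 - <<'E'
from h import *; import cv2
for c,p in(("top",(302,184)),("scene",(297,260.5))): print("bar",c,ray(c,p,.16).round(4))
im=cv2.imread("pics/top0.png"); hsv=cv2.cvtColor(im,cv2.COLOR_BGR2HSV)
m=((hsv[...,1]<60)).astype(np.uint8); m[:200]=0;m[330:]=0;m[:,:235]=0;m[:,425:]=0
m=cv2.morphologyEx(m,cv2.MORPH_OPEN,np.ones((5,5)))
n,l,st,_=cv2.connectedComponentsWithStats(m); i=1+st[1:,4].argmax(); p=np.argwhere(l==i)[:,::-1].astype(np.float32)
W=np.array([ray("top",q,.17)[:2] for q in p],np.float32); r=cv2.minAreaRect(W); print(r, cv2.boxPoints(r).round(4))
# strip
b=np.argwhere((hsv[...,0]>105)&(hsv[...,0]<125)&(hsv[...,1]>180)&(np.arange(480)[:,None]<216)&(np.arange(480)[:,None]>195))[:,::-1]
bb=np.array([ray("top",q,.156)[:2] for q in b if 310<q[0]<370]); print("strip",bb.min(0),bb.max(0)); r=cv2.minAreaRect(bb.astype(np.float32)); print(r)
E
```

```text
bar top [ 0.5837 -0.0556  0.16  ]
bar scene [ 0.5843 -0.0509  0.16  ]Traceback (most recent call last):
  File "<stdin>", line 7, in <module>
  File "h.py", line 4, in ray
    k=vision.calibration(c); d=np.array(k["rotation"])@np.linalg.inv(k["K"])@[uv[0],uv[1],1]; o=np.array(k["xyz"]); return o+d*(z-o[2])/d[2]
ValueError: time passes only in moves, steps and waits
```

Run:
```python
import cv2
a=cv2.imread("pics/top0.png")[165:325,235:435]; cv2.imwrite("pics/crop0.png",cv2.resize(a,None,fx=4,fy=3.75,interpolation=cv2.INTER_CUBIC))
```

```text
(no output)
```

View pics/crop0.png

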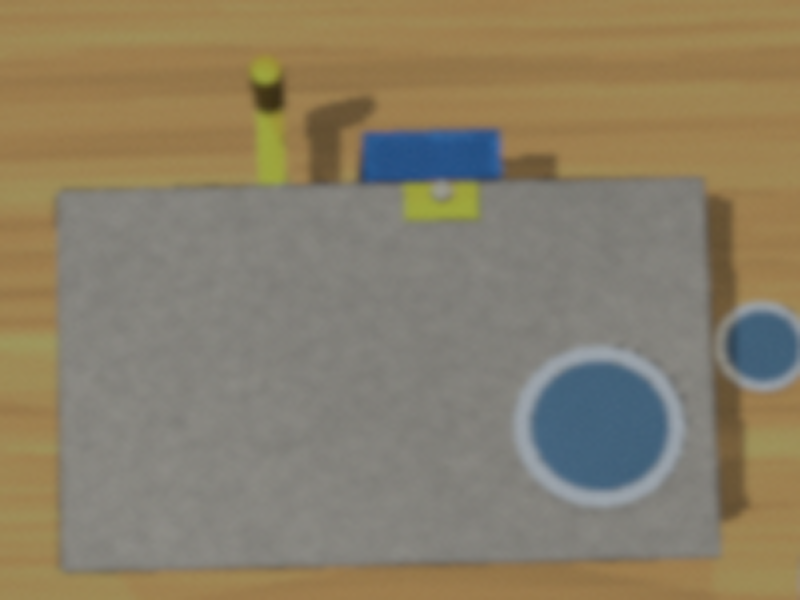

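```bash
cat > h.py <<'E'
import numpy as np
from rig import vision,sensors,nets
C={c:vision.calibration(c) for c in("top","scene")}
def ray(c,uv,z):
    k=C[c]; d=np.array(k["rotation"])@np.linalg.inv(k["K"])@[uv[0],uv[1],1]; o=np.array(k["xyz"]); return o+d*(z-o[2])/d[2]
def to(p,jaw):
    "tool shift and turn to reach world p with jaw axis at angle jaw (deg)"
    s=sensors.read_state(); R=s["ee_rot"]; a=np.degrees(np.arctan2(R[1,1],R[0,1]))
    print("t",round(s["time"],2),"tcp",s["tool_pos"].round(4),"jaw",a.round(1),"shift",(R.T@(np.array(p)-s["tool_pos"])).round(4),"turn",round(a-jaw,1),"q",s["joints"].round(0),"F",s["contact_force"].round(1))
E
python3 - <<'E'
from h import *
P=np.array([ray("top",q,.17) for q in((249.5,215.7),(410.7,212.5),(415,313),(251.2,317.5))]); print(P.round(4))
e=P[0]-P[1]; print("len",np.linalg.norm(e), "yaw",np.degrees(np.arctan2(-e[0],e[1])), np.linalg.norm(P[3]-P[0]))
print("bar",ray("top",(301.2,183.7),.16).round(4)); print("strip",[ray("top",(235+u/4,165+v/3.75),.156).round(4) for u,v in((365,130),(498,130))])
to([.584,-.053,.23],0)
E
```

```text
[[ 0.5323  0.0293  0.17  ]
 [ 0.5304 -0.2286  0.17  ]
 [ 0.371  -0.2278  0.17  ]
 [ 0.3712  0.0289  0.17  ]]
len 0.25784154594595016 yaw -0.41155046333548373 0.1610674513197289
bar [ 0.5842 -0.0543  0.16  ]
strip [array([ 0.5575, -0.0945,  0.156 ]), array([ 0.556 , -0.1487,  0.156 ])]
t 0.5 tcp [0.2323 0.5802 0.2313] jaw 68.2 shift [-0.5619 -0.4571  0.0013] turn 68.2 q [67. 24. 93. -0. 62. -1.] F [ 0.2 -0.9  0.2]
```

```bash
python3 -m inch '[[0.6,[-0.03,-0.025,0],4],[0.6,[-0.06,-0.049,0],8],[0.6,[-0.09,-0.073,0],12],[0.6,[-0.12,-0.098,0],16],[0.6,[-0.15,-0.122,0],20],[0.6,[-0.18,-0.146,0],24],[0.6,[-0.21,-0.171,0],28],[0.6,[-0.24,-0.195,0],32]]' 20; python3 -c "
from h import *
to([.584,-.053,.23],0)"
```

```text
time: 1.17
tool_pos: [0.3831, 0.3083, 0.2316]
ee_rot: [[-0.588, 0.809, 0.0], [0.809, 0.588, 0.0], [-0.0, 0.001, -1.0]]
contact_force: [0.7, 0.8, -0.5]
gripper_width: 0.0342
t 1.17 tcp [0.3831 0.3083 0.2316] jaw 36.0 shift [-0.4104 -0.0499  0.0015] turn 36.0 q [ 37.  13. 110.  -0.  57.   1.] F [ 0.7  0.8 -0.5]
```

```bash
python3 -m inch '[[0.6,[-0.036,-0.004,0],4.5],[0.6,[-0.072,-0.009,0],9],[0.6,[-0.108,-0.013,0],13.5],[0.6,[-0.144,-0.017,0],18],[0.6,[-0.18,-0.022,0],22.5],[0.6,[-0.216,-0.026,0],27],[0.6,[-0.252,-0.031,0],31.5],[0.6,[-0.288,-0.035,0],36]]'; python3 -c "
from h import *
to([.584,-.053,.23],0)"
```

```text
time: 1.83
tool_pos: [0.5249, 0.055, 0.2316]
ee_rot: [[0.001, 1.0, 0.0], [1.0, -0.001, 0.0], [0.0, 0.0, -1.0]]
contact_force: [1.1, 0.4, -0.3]
gripper_width: 0.0339
t 1.83 tcp [0.5249 0.055  0.2316] jaw -0.1 shift [-0.108   0.0592  0.0016] turn -0.1 q [  5.  16. 106.   0.  58.   5.] F [ 1.1  0.4 -0.3]
```

```bash
python3 -m inch '[[0.6,[-0.03,0.02,0],0],[0.6,[-0.06,0.04,0],0],[0.6,[-0.09,0.05,0],0],[0.6,[-0.108,0.059,0],0],[0.6,[-0.108,0.059,0.02],0],[0.6,[-0.108,0.059,0.04],0],[0.6,[-0.108,0.059,0.055],0],[0.6,[-0.108,0.059,0.055],0]]'
python3 - <<'E'
from h import *; import cv2
to([.584,-.053,.12],0)
im=vision.camera("scene")[:,:,::-1]; cv2.imwrite("pics/s1.png",cv2.resize(im[130:370,190:430],None,fx=2.5,fy=2.5))
E
```

```text
time: 2.5
tool_pos: [0.5816, -0.051, 0.1733]
ee_rot: [[-0.003, 1.0, -0.005], [1.0, 0.003, 0.001], [0.001, -0.005, -1.0]]
contact_force: [-0.9, 0.9, -0.6]
gripper_width: 0.0341
t 2.5 tcp [ 0.5816 -0.051   0.1733] jaw 0.2 shift [-0.002   0.0027  0.0532] turn 0.2 q [ -6.  25. 101.  -0.  54.  -6.] F [-0.9  0.9 -0.6]
```

View pics/s1.png

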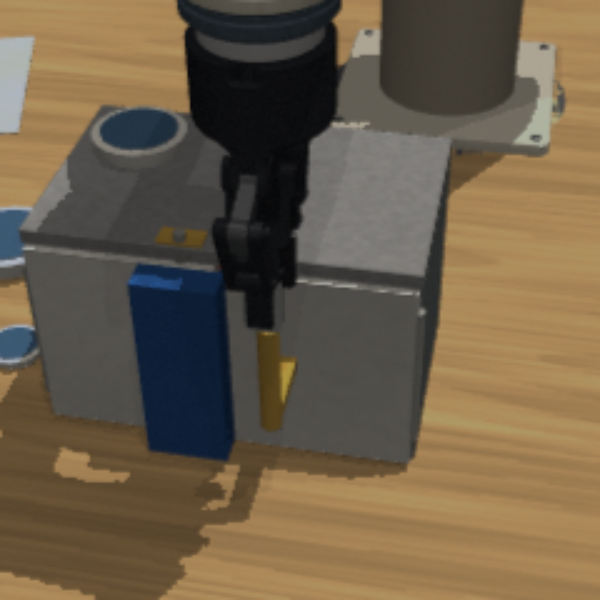

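The open fingers sit directly over the bar, whose visible part is at about (268,380) in the crop, and are clear of the strip at (190,360). I'm descending to cage it.

```bash
python3 -m inch '[[0.6,[-0.001,0.002,0.012],0],[0.6,[-0.001,0.002,0.024],0],[0.6,[-0.001,0.002,0.036],0],[0.6,[-0.001,0.002,0.046],0],[0.6,[-0.001,0.002,0.053],0],[0.72,[-0.001,0.002,0.053],0],[0.79,[-0.001,0.002,0.053],0],[0.79,[-0.001,0.002,0.053],0]]' 20; python3 -c "
from h import *
to([.584,-.053,.12],0)"
```

```text
time: 3.22
tool_pos: [0.586, -0.052, 0.1236]
ee_rot: [[-0.003, 1.0, 0.0], [1.0, 0.003, -0.0], [-0.0, 0.0, -1.0]]
contact_force: [-0.7, -0.3, -0.0]
gripper_width: 0.0182
t 3.22 tcp [ 0.586  -0.052   0.1236] jaw 0.2 shift [-0.001  -0.002   0.0036] turn 0.2 q [ -6.  29. 102.  -0.  49.  -6.] F [-0.7 -0.3 -0. ]
```

```bash
python3 -m inch '[[0.79,[0.0053,0.007,0],-5],[0.79,[0.0112,0.0135,0],-10],[0.79,[0.0176,0.0196,0],-15],[0.79,[0.0245,0.025,0],-20],[0.79,[0.0319,0.0298,0],-25],[0.79,[0.0396,0.0339,0],-30],[0.79,[0.0477,0.0373,0],-35],[0.79,[0.0561,0.0401,0],-40]]'
python3 - <<'E'
from h import *
to([.527+.0975,.030+.0252,.12],70)
im=vision.camera("top")
for d in nets.landmark_of("top","door_pull"): print(d["conf"],d["position"].round(3) if hasattr(d["position"],"round") else d["position"])
E
```

```text
time: 3.88
tool_pos: [0.6246, 0.0045, 0.1235]
ee_rot: [[-0.648, 0.761, -0.002], [0.761, 0.648, -0.0], [0.001, -0.002, -1.0]]
contact_force: [-5.3, -0.6, 1.4]
gripper_width: 0.0182
t 3.88 tcp [0.6246 0.0045 0.1235] jaw 40.4 shift [0.0387 0.0328 0.0035] turn -29.6 q [ -1.  32.  97.  -0.  51. -41.] F [-5.3 -0.6  1.4]
```

The tool frame turned with the door, so the same rows continue the arc.

```bash
python3 -m inch '[[0.79,[0.0053,0.007,0],-5],[0.79,[0.0112,0.0135,0],-10],[0.79,[0.0176,0.0196,0],-15],[0.79,[0.0245,0.025,0],-20],[0.79,[0.0319,0.0298,0],-25],[0.79,[0.0396,0.0339,0],-30],[0.79,[0.0477,0.0373,0],-35],[0.79,[0.0561,0.0401,0],-40]]'
python3 - <<'E'
from h import *; import cv2
to([.527+.0975,.030+.0252,.12],70)
cv2.imwrite("pics/s2.png",vision.camera("scene")[:,:,::-1])
E
```

```text
time: 4.65
tool_pos: [0.62, 0.0724, 0.1239]
ee_rot: [[-0.986, 0.169, 0.0], [0.169, 0.986, -0.001], [-0.0, -0.001, -1.0]]
contact_force: [-2.0, -3.4, 1.3]
gripper_width: 0.0182
t 4.65 tcp [0.62   0.0724 0.1239] jaw 80.2 shift [-0.0073 -0.0162  0.0039] turn 10.2 q [  6.  32.  97.  -0.  51. -75.] F [-2.  -3.4  1.3]
```

View pics/s2.png

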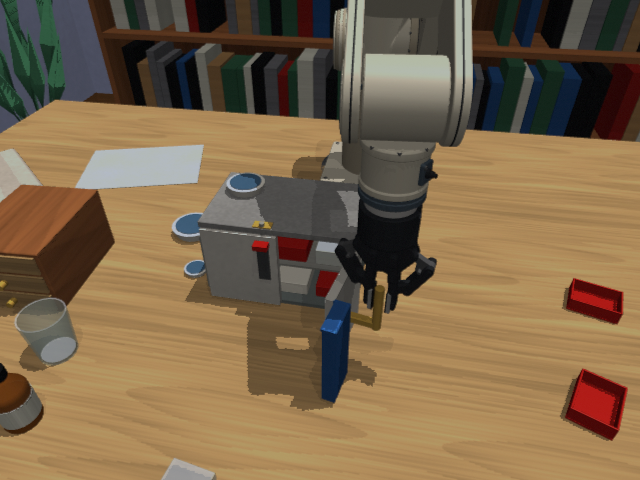

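The door is open about 75–80° and the bar is still in the cage. The red thumb piece now shows at about (261,245), and the dish at (245,185) is unmoved. I'll release the bar, lift, and measure the thumb.

```bash
python3 -m inch '[[0.65,[0,-0.002,0],0],[0.65,[0,-0.002,0],0],[0.65,[0,-0.002,-0.01],0],[0.65,[0,-0.002,-0.035],0],[0.65,[0,-0.002,-0.06],0],[0.65,[0,-0.002,-0.085],0],[0.65,[0,-0.002,-0.11],0],[0.65,[0,-0.002,-0.11],0]]'
python3 - <<'E'
from h import *; import cv2
im={}
for c in("scene","top"):
    im[c]=vision.camera(c)
    for t in("bolt_thumb","door_pull","dish"):
        for d in nets.landmark_of(c,t): print(c,t,round(d["conf"],2),np.round(d["position"],3))
h=cv2.cvtColor(im["scene"],cv2.COLOR_RGB2HSV)
m=((h[...,1]>180)&((h[...,0]<6)|(h[...,0]>174))&(h[...,2]>170)); m[:,:245]=0;m[:,275:]=0;m[:235]=0;m[262:]=0
v,u=np.nonzero(m); print("red",u.min(),u.max(),v.min(),v.max())
cv2.imwrite("pics/s3.png",cv2.resize(im["scene"][205:325,190:350,::-1],None,fx=5,fy=5,interpolation=cv2.INTER_CUBIC))
to([.546,-.122,.235],90)
E
```

```text
time: 5.37
tool_pos: [0.6231, 0.0708, 0.2399]
ee_rot: [[-0.985, 0.173, 0.01], [0.173, 0.985, 0.001], [-0.01, 0.003, -1.0]]
contact_force: [0.9, -0.6, 0.7]
gripper_width: 0.0299
scene bolt_thumb 0.63 [ 0.545 -0.122  0.148]
scene door_pull 0.94 [0.618 0.074 0.16 ]
scene dish 0.97 [ 0.423 -0.178  0.168]
scene dish 0.83 [ 0.349 -0.337 -0.002]
scene dish 0.76 [ 0.467 -0.284 -0.004]
top bolt_thumb 0.51 [ 0.547 -0.128  0.147]
top door_pull 0.83 [0.613 0.076 0.161]
top dish 0.78 [ 0.346 -0.333 -0.004]
top dish 0.76 [ 0.468 -0.285 -0.002]
top dish 0.64 [ 0.423 -0.18   0.169]Traceback (most recent call last):
  File "<stdin>", line 9, in <module>
    return umr_minimum(a, axis, None, out, keepdims, initial, where)
ValueError: zero-size array to reduction operation minimum which has no identity
```

Run:
```python
from h import *; import cv2
im=cv2.imread("pics/s2.png").astype(int)[235:262,245:275]
m=(im[...,2]>110)&(im[...,2]>2.5*im[...,1])&(im[...,2]>2.5*im[...,0]); v,u=np.nonzero(m)
for r in range(27):
    if m[r].any(): w=np.nonzero(m[r])[0]; print(r+235,w.min()+245,w.max()+245,im[r,w].mean(0).round())
print("thumb at z.148 for px(261,244.5)",ray("scene",(261,244.5),.148).round(4))
to([.547,-.123,.235],90)
```

```text
240 255 255 [ 47.  51. 133.]
241 254 263 [ 26.  31. 165.]
242 254 268 [ 23.  27. 172.]
243 253 267 [ 21.  26. 171.]
244 253 267 [ 21.  25. 172.]
245 252 267 [ 21.  25. 168.]
246 252 266 [ 20.  24. 165.]
247 260 266 [ 18.  22. 149.]
thumb at z.148 for px(261,244.5) [ 0.5431 -0.118   0.148 ]
t 5.77 tcp [0.6192 0.0709 0.2322] jaw 80.2 shift [ 0.038  -0.2034 -0.0026] turn -9.8 q [  5.  24.  93.   0.  63. -75.] F [ 0.7  0.4 -0. ]
```

```bash
python3 -m inch '[[1,[0.005,-0.026,0],-2],[1,[0.01,-0.052,0],-4],[1,[0.015,-0.08,0],-6],[1,[0.02,-0.108,0],-8],[1,[0.025,-0.136,0],-9.8],[1,[0.03,-0.164,0],-9.8],[1,[0.035,-0.188,0],-9.8],[1,[0.038,-0.2015,0],-9.8]]' 20; python3 -m inch '[[1,[0,0,0.01],0],[1,[0,0,0.025],0],[1,[0,0,0.04],0],[1,[0,0,0.055],0],[1,[0,0,0.065],0],[1,[0,0,0.065],0],[1,[0,0,0.065],0]]'
python3 - <<'E'
from h import *; import cv2
to([.547,-.121,.126],90)
a=vision.camera("scene")[165:325,170:380,::-1]; b=vision.camera("top")[165:325,235:445,::-1]
cv2.imwrite("pics/s4.png",cv2.resize(np.hstack([a,b]),None,fx=1.9,fy=1.9*1.5,interpolation=cv2.INTER_CUBIC))
E
```

```text
time: 6.43
tool_pos: [0.5467, -0.123, 0.2327]
ee_rot: [[-1.0, 0.002, -0.001], [0.002, 1.0, -0.0], [0.001, -0.0, -1.0]]
contact_force: [0.7, -0.6, -1.2]
gripper_width: -0.0002
time: 7.02
tool_pos: [0.5478, -0.1203, 0.1676]
ee_rot: [[-1.0, -0.0, -0.002], [-0.0, 1.0, 0.001], [0.002, 0.001, -1.0]]
contact_force: [-0.4, -0.4, 0.5]
gripper_width: 0.0002
t 7.02 tcp [ 0.5478 -0.1203  0.1676] jaw 90.0 shift [ 0.0008 -0.0007  0.0416] turn 0.0 q [ -14.   24.  104.    0.   52. -104.] F [-0.4 -0.4  0.5]
```

View pics/s4.png

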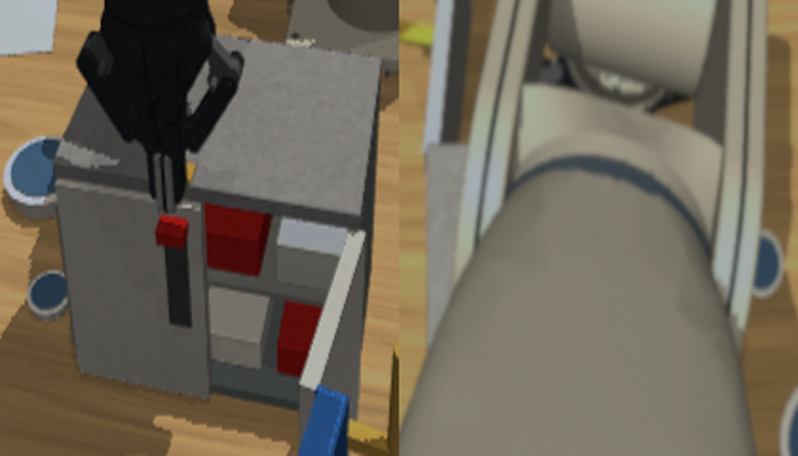

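The shut fingertips at (168,205) in the crop sit just above the red thumb at (172,228). I push down in stages while watching the force.

```bash
python3 -m inch '[[1,[0,0.001,0.008],0],[1,[0,0.001,0.016],0],[1,[0,0.001,0.021],0],[1,[0,0.001,0.025],0],[1,[0,0.001,0.028],0],[1,[0,0.001,0.028],0]]'; python3 -m inch '[[1,[0,0,0.003],0],[1,[0,0,0.006],0],[1,[0,0,0.009],0],[1,[0,0,0.011],0],[1,[0,0,0.0125],0],[1,[0,0,0.0125],0],[1,[0,0,0.0125],0]]'
python3 - <<'E'
from h import *
to([.547,-.121,.126],90)
E
```

```text
time: 7.62
tool_pos: [0.5477, -0.12, 0.1397]
ee_rot: [[-1.0, 0.0, -0.001], [0.0, 1.0, 0.0], [0.001, 0.0, -1.0]]
contact_force: [-0.4, 0.1, -0.6]
gripper_width: -0.0
time: 8.2
tool_pos: [0.5478, -0.12, 0.1275]
ee_rot: [[-1.0, 0.0, -0.0], [0.0, 1.0, -0.0], [0.0, -0.0, -1.0]]
contact_force: [-0.0, 0.6, -0.2]
gripper_width: -0.0001
t 8.2 tcp [ 0.5478 -0.12    0.1275] jaw 90.0 shift [ 0.0008 -0.001   0.0015] turn -0.0 q [ -14.   27.  106.   -0.   47. -104.] F [-0.   0.6 -0.2]
```

Run:
```python
from h import *; import cv2
a=vision.camera("scene")[195:315,190:350,::-1]
cv2.imwrite("pics/s5.png",cv2.resize(a,None,fx=5,fy=5,interpolation=cv2.INTER_CUBIC))
```

```text
(no output)
```

View pics/s5.png

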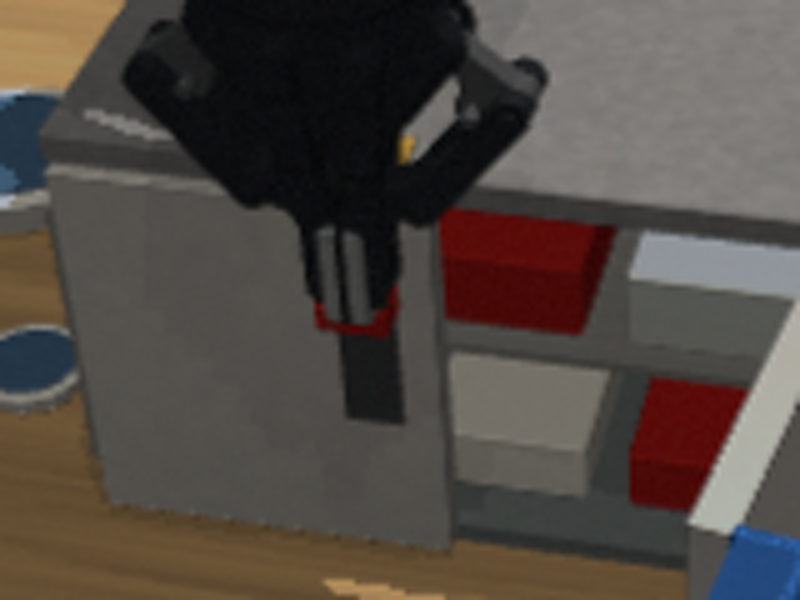

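The thumb (red at about (357,320)) has moved down under the fingertips, with the slot top now showing above. I continue to the stop and look for a rise in force.

```bash
python3 -m inch '[[1,[0,0,0.001],0],[1,[0,0,0.002],0],[1,[0,0,0.003],0],[1,[0,0,0.003],0]]'; python3 -m inch '[[1,[0,0,0.001],0],[1,[0,0,0.002],0],[1,[0,0,0.002],0]]'
```

```text
time: 8.58
tool_pos: [0.548, -0.1201, 0.1258]
ee_rot: [[-1.0, 0.0, 0.0], [0.0, 1.0, -0.0], [-0.0, -0.0, -1.0]]
contact_force: [-4.4, 0.9, 11.7]
gripper_width: 0.0004
time: 8.83
tool_pos: [0.5482, -0.1201, 0.1254]
ee_rot: [[-1.0, 0.0, 0.001], [0.0, 1.0, -0.0], [-0.001, -0.0, -1.0]]
contact_force: [-8.5, 0.6, 26.5]
gripper_width: -0.0002
```

The force rises to 26 N at z 0.1254, so the bolt is on its stop. Now I lift away and check.

```bash
python3 -m inch '[[1,[0,0,-0.005],0],[1,[0,0,-0.02],0],[1,[0,0,-0.045],0],[1,[0,0,-0.075],0],[1,[0,0,-0.105],0],[1,[0,0,-0.135],0],[1,[0,0,-0.15],0],[1,[0,0,-0.15],0]]'; python3 -m inch '[[1,[0,-0.04,0],0],[1,[0,-0.07,0],0],[1,[0,-0.1,0],0],[1,[0,-0.13,0],0],[1,[0,-0.15,0],0],[1,[0,-0.15,0],0],[1,[0,-0.15,0],0]]'
python3 - <<'E'
from h import *; import cv2
im=vision.camera("scene")
for t in("bolt_thumb","door_pull","dish"):
    for d in nets.landmark_of("scene",t): print(t,round(d["conf"],2),np.round(d["position"],3))
cv2.imwrite("pics/s6.png",im[:,:,::-1]); to([0,0,0],90)
E
```

```text
time: 9.5
tool_pos: [0.55, -0.1205, 0.2769]
ee_rot: [[-1.0, 0.0, 0.007], [0.0, 1.0, -0.002], [-0.007, -0.002, -1.0]]
contact_force: [0.7, 0.0, 1.1]
gripper_width: -0.0001
time: 10.08
tool_pos: [0.5472, -0.2706, 0.2713]
ee_rot: [[-1.0, 0.002, -0.002], [0.002, 1.0, 0.001], [0.002, 0.001, -1.0]]
contact_force: [0.3, 0.4, -0.4]
gripper_width: -0.0001
bolt_thumb 0.71 [ 0.542 -0.123  0.124]
door_pull 0.84 [0.621 0.076 0.16 ]
dish 0.72 [ 0.424 -0.177  0.17 ]
dish 0.69 [ 0.35  -0.342 -0.002]
dish 0.55 [ 0.469 -0.282 -0.007]
t 10.28 tcp [ 0.5478 -0.2688  0.2723] jaw 90.0 shift [0.5473 0.2691 0.2729] turn 0.0 q [ -27.   21.   93.    0.   66. -117.] F [ 0.2  0.9 -0.4]
```

View pics/s6.png

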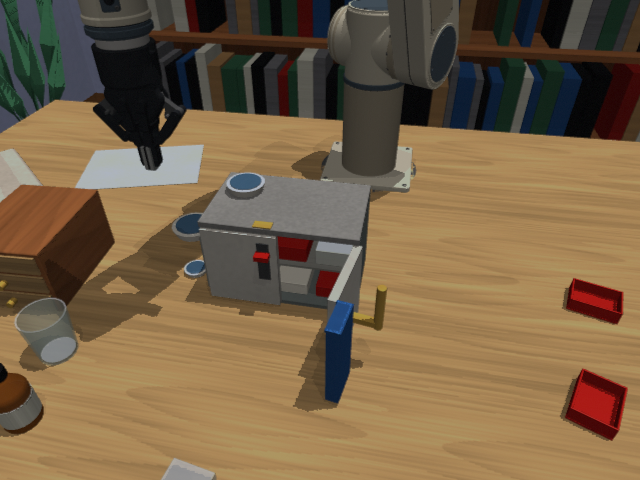

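The thumb is down at (261,257), read at z ≈ 0.124 against 0.126 nominal. The door stands wide open, with its pull at (380,290), and the dish is unmoved at (245,185). I'm handing it in.

```bash
python3 -c "
from rig import robot
print(robot.finish_job())"
```

```text
the job is handed in; nothing more can be done
None
```

The active door is wide open and the flush bolt on the other leaf is pushed down to its stop. I handed the job in at about 10.3 s of the 43 s allowed, and `finish_job()` gives no verdict.

**Door:** I caged the brass pull loosely between the fingers, swung the door along its arc, then let go. It stands at about 1.4 rad, worked out from the pull's position; 1.05 was needed.

**Bolt:** With the fingers shut, I pushed the red thumb piece down. The force stayed near zero on the way down, so I looked, saw the thumb had moved, and kept pushing. It then rose to 26 N with the fingertips at z = 125.4 mm, which I took as the stop (126 mm given).

**Last checks, with the arm clear:**
- **Thumb:** the network put it at z = 124 mm, which matches the stop within its 4 mm error.
- **Door pull:** it read (0.621, 0.076), within a few mm of where it was when released.
- **Dish:** it read (0.424, -0.177, 0.170), the same as at the start within measurement error.
- **Forces:** the highest reading I took was about 28 N in all at the stop, and contact was near zero at the end.

No check failed. The only disagreement was a few mm between the two cameras' readings of the thumb and the pull.

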